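# Rock the heavy tub out of its catch and pour the bottles into the tray

### The arm

A 6-joint arm with a two-finger parallel gripper is mounted at the origin on a cart in front of the work surface, level with it; the furniture and walls round the work are solid. World frame = base frame: x ahead of the robot, y to its left, z up, the work surface at z = 0. Lengths are in m, angles in rad, forces in N, time in s.
With the tool pointing down it reaches from about 0.35 to 0.975 m from the base axis. Payload 4.9 kg.
Tool frame: the origin (TCP) lies at the very end of the fingers, on their centre line; the grasp point (between the pads) lies 19 mm behind it; z points along the fingers, y is the line along which they close (so a half turn about z gives the same grasp; the last joint's range is limited). The gripper opens to 85 mm and grips with 20 to 120 N. Pads are 22 mm wide; open, the fingers measure 114 mm over their backs; the gripper's body (76 mm by 85 mm) begins 54 mm behind the grasp point. The pads swing forward as they close: fully open they stand 13 mm farther back than shut.
Start: joints at [1.021, 0.053, 1.613, -0, 1.476, -0.119], TCP at [0.261, 0.568, 0.231] pointing down, gripper open.
Joint ranges: [-3.01, 3.01], [-1.01, 2.22], [0.06, 2.58], [-1.02, 4.17], [0.09, 2.62], [-3.14, 3.14]. Speed limits (rad/s): [2.57, 2.57, 3.14, 3.14, 3.14, 3.14].

### API

Orientations are given as a rotation vector (axis times angle).
In Python, from station import get_obs, get_image, finish_job gives the robot as it stands. The module is installed in compiled form; this text tells all that it offers.
- The arm moves only by the tool carry_out, never from a script. Its argument "rows" is a list of rows, each a list of 7 numbers: the turn, a rotation vector about the tool's x, y, z as a fraction of full scale, then the shift along the tool's x, y, z as a fraction of full scale, then the closure, from -1 (fully open) to 1 (shut). A call has 1 to 5 rows; each row is the pose to reach, as a shift and turn from the pose commanded when the call began, along the tool's axes at that moment, turning the shorter way round; what a row does not reach only later rows make up. Full scale, the value 1, is 300 mm for a shift and pi rad for a turn. A row lasts 1/10 s, in which the tool goes at most 50 mm and 8.59 degrees, less where a joint would pass 70% of its speed; a pose out of reach is approached as far as the arm can. A call with a number of a shift or a turn outside -1 to 1 is refused whole. A call with a gripper value outside its range is refused whole. The fingers move at their own pace and stop on an object; "force" is the grip in N (left out, the last holds). Time passes only in rows, so rows that repeat a pose let the fingers close. It gives the time, the measured TCP pose, the force, the opening and the grip force at its end, in the units of the state.
- get_obs(): the state, without advancing time (a new reading comes with each control period).
- get_image(name): name is "scene" or "side" or "wrist"; returns a dict with "img" (384x512x3 uint8, blue, green, red), "mtx" (3x3 intrinsics, pixels), "R" (3x3) and "t" (3): a world point X has camera coordinates R X + t. Camera axes: x right, y down, z forward; pixel columns grow to the right and rows downward; lengths in m; the calibration is good to about 2 mm. A picture is of the moment at which its call begins. There is no depth.
- finish_job(): hands the job in; it is judged then, once.
The state is a dict: "t": time; "q": joint angles; "dq": joint speeds; "effort": joint torques, N m; "tool_pos": TCP position; "tool_rot": TCP orientation; "contact_force": force on the tool from outside, world axes, zero at the start; "wrist_torque": the same for the moment, N m; "opening": finger opening in m; "grip_force": force on a finger pad.
Only numpy, scipy, OpenCV 4.12 (cv2) and the standard library are available. Lean on these libraries where they do the work, as an engineer would, in place of code of your own. Each camera call takes 0.05 s, during which the arm holds its last target. There are 200 camera calls.

### The job

Empty the heavy grey tub into the white tray beside it: take its handle bar, pull the tub's back out of the sprung catch and rock it forward on its front foot bar until all three cream bottles have rolled out into the tray; do not lift the foot bar out of its cradle. Then rock the tub back gently, without letting it fall, and press its back down into the catch until it is fully home and level. Let go, and leave the other bottles standing where they are.

Things in the scene. Friction and masses are not known exactly. Their poses are not given: they have to be found in the camera images.
- stand: Fixed low plywood stand, top 70 mm above the table. Its -x axis is the pouring direction, towards the tray; origin on the table under the tub's origin. Two open-topped cradle slots (16 mm wide, 10 mm deep) near its pouring edge hold the ends of the tub's foot bar; at the other end, 83 mm from the origin along +x, sits a sprung roller catch.
- tub: Grey pouring tub, floor 145 x 175 mm, 171 mm high, about 1.5 kg empty. Origin on its underside, below the middle; z up. The front (-x) wall leans out 30 deg to a lip 131 mm up; bottles roll out when it is rocked 65 to 80 deg forward. A fixed cover over the back half (underside 165 mm up) also overhangs the handle, to x = +116 mm. A bead low on its back snaps under the catch roller.
- tub_foot_bar (a point): Middle of the axis of the round steel front foot bar (14 mm diameter, 230 mm long, along the tub's y) on which the tub rocks; at x = -75, z = 7 mm in the tub's frame.
- tub_handle (a point): Middle of the round steel handle bar behind the tub (14 mm diameter, 120 mm clear length along the tub's y), at x = +127, z = 85 mm in the tub's frame, 52 mm behind the back wall. The cover above blocks a straight-down grasp: reach in from behind and above, tilted 30 to 45 deg, closing across the bar. The bar can turn between the fingers.
- catch (a joint): Travel of the catch roller (m): 0 at rest (tub home, or out), a few mm while the bead passes. About 15 to 22 N up at the handle rocks the tub out. Rocked back, its weight leaves it on the roller, about 0.1 rad short of level; about 4 to 12 N more, down at the handle or on the cover over it, snaps it home.
- tray: Fixed white open tray, 250 mm (its x) by 230 mm (its y), 45 mm high, walls 6 mm, on the table in front of the tub's lip. Origin under its centre, on the table.
- cream_1_centre (a point): Centre of cream bottle 1: a round white bottle with brown cap lying on its side, 39 mm diameter, 150 mm long, 0.17 kg; starts on the tub's floor, across the pouring direction.
- cream_2_centre (a point): Centre of cream bottle 2: a round white bottle with brown cap lying on its side, 39 mm diameter, 150 mm long, 0.17 kg; starts on the tub's floor, across the pouring direction.
- cream_3_centre (a point): Centre of cream bottle 3: a round white bottle with brown cap lying on its side, 39 mm diameter, 150 mm long, 0.17 kg; starts on the tub's floor, across the pouring direction.
- lotion_5_centre (a point): Bystander, point 100 mm up its middle: white lotion bottle with black pump, 70 mm wide, 200 mm high, beside the stand. Not to be disturbed.
- soap_2_centre (a point): Bystander, point 100 mm up its middle: blue soap pump bottle, 57 x 71 x 195 mm, beside the tray. Not to be disturbed.
- cologne_1_centre (a point): Bystander, point 100 mm up its middle: white cologne bottle, 50 x 86 x 216 mm, at the back. Not to be disturbed.
- cologne_2_centre (a point): Bystander, point 100 mm up its middle: white cologne bottle, 50 x 86 x 216 mm, at the back. Not to be disturbed.
- lotion_3_centre (a point): Bystander, point 100 mm up its middle: white lotion bottle with black pump, 70 mm wide, 200 mm high, at the back left. Not to be disturbed.
Not all that is in view belongs to the job. What is shaped like the part that bears cream_3_centre but red is not meant. Leave any turquoise look-alike of the part that bears cream_1_centre alone.

How it is judged:
By the outcome, as a careful person would: the job done as asked, in the order asked, and still so for the second after the job is handed in, with the robot touching nothing.
It also fails if it takes over 43 s, if anything falls off the work surface, if the arm or the gripper's body presses on something with over 40 N, if the wrist force passes 120 N, or if a joint passes its speed limit or range.

## Working session

There is one attempt and no reset: what is moved stays moved. The work goes in short steps, Python scripts to look and compute and a tool call to move; the robot and the scene stay as the last step left them, time stands still between calls to the robot, and variables do not carry over. Pictures are saved under pics/ and viewed, at most 10 in all, crops included, and the job is handed in when it is done.

Besides the shell and the picture viewer there is one more tool, called by a JSON object that holds its "op" and its "data". carry_out: Moves the arm, as the interface text tells. Shift numbers are shares of 300 mm and turn numbers shares of pi rad, none past 1 either way. Its arguments: {"type":"object","properties":{"rows":{"type":"array"},"force":{"type":"number"}},"required":["rows"]}

```bash
mkdir -p pics; python3 - <<'E'
from station import *
import cv2,pickle
d={}
for n in ("scene","side"):
    i=get_image(n); d[n]=i; cv2.imwrite(f"pics/{n}0.png",i["img"]); print(n,i["mtx"].tolist(),i["R"].round(3).tolist(),i["t"].round(3).tolist())
pickle.dump(d,open("im0.pkl","wb"))
o=get_obs();print(o)
E
```

```text
scene [[490.0236764371663, 0.0, 247.03084238130043], [0.0, 490.0236764371663, 198.7138581260329], [0.0, 0.0, 1.0]] [[0.731, -0.682, 0.002], [-0.467, -0.503, -0.727], [0.497, 0.531, -0.686]] [-0.452, 0.308, 1.325]
side [[488.9743767758032, 0.0, 265.3433893184543], [0.0, 488.9743767758032, 188.84169763003797], [0.0, 0.0, 1.0]] [[0.91, -0.414, -0.018], [-0.29, -0.605, -0.742], [0.297, 0.68, -0.67]] [-0.538, 0.25, 1.356]
{'t': 0.1, 'q': array([ 1.02101758e+00,  5.33079879e-02,  1.61416383e+00,  2.48677025e-05,
        1.47598136e+00, -1.19015756e-01]), 'dq': array([ 0.00065619, -0.00038826, -0.0037271 ,  0.00167547,  0.00051032,
       -0.00156969]), 'effort': array([-3.23204249e-04, -3.94906998e+01, -3.71360207e+01, -1.72744312e-04,
        3.95950279e-03,  1.08512069e-05]), 'tool_pos': array([0.26068486, 0.56742219, 0.23017106]), 'tool_rot': array([-6.71289472e-01, -3.06838461e+00,  2.74730490e-03]), 'contact_force': array([-0.47985262, -0.21716155,  0.62328091]), 'wrist_torque': array([ 0.02847403,  0.01341202, -0.04295667]), 'grip_force': 0.0, 'opening': 0.08571615153163635}
```

View pics/scene0.png

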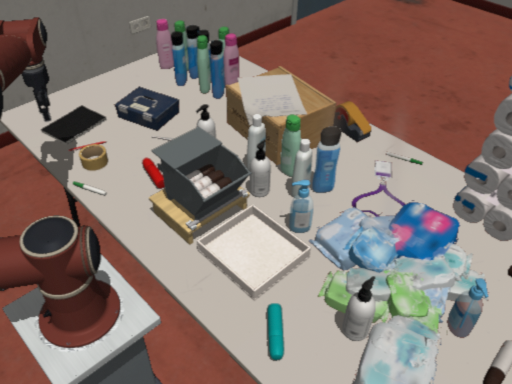

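View pics/side0.png

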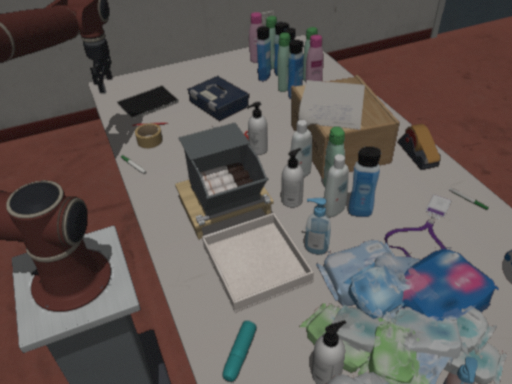

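The tub (scene ~(203,180), side ~(225,172)) stands on its stand, with the tray on the near side at scene (253,250). The handle is hidden on the far (+y) side. I'll zoom in on both views to pick corners.

```bash
python3 - <<'E'
import cv2,pickle,numpy as np
d=pickle.load(open("im0.pkl","rb"))
a=cv2.resize(d["scene"]["img"][120:300,140:320],None,fx=3.3,fy=3.3,interpolation=cv2.INTER_CUBIC)
cv2.imwrite("pics/a.png",a)
a=cv2.resize(d["side"]["img"][120:310,165:325],None,fx=3.1,fy=3.1,interpolation=cv2.INTER_CUBIC)
cv2.imwrite("pics/b.png",a)
E
```

```text
(no output)
```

View pics/a.png

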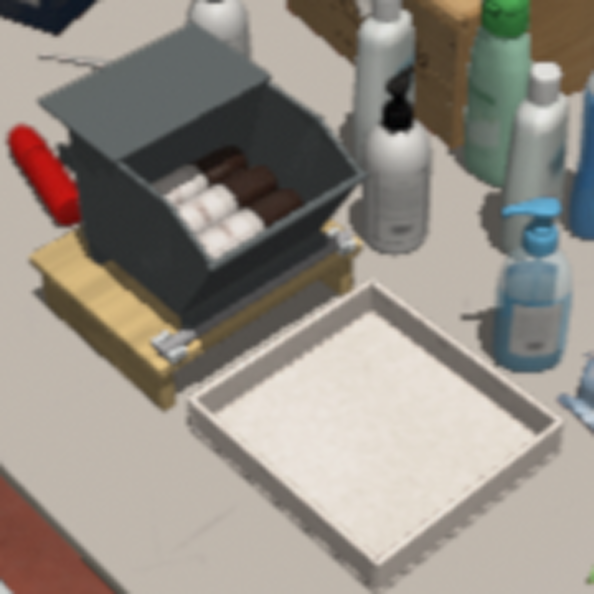

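View pics/b.png

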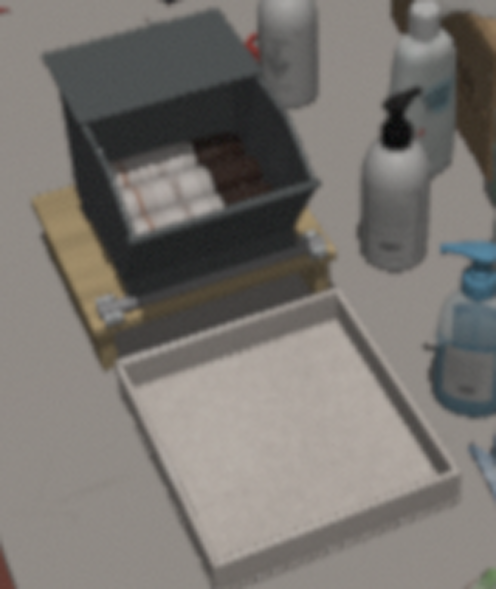

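```bash
cat > h.py <<'E'
import numpy as np
from scipy.spatial.transform import Rotation as Ro
def proj(c,X):
    p=np.atleast_2d(X)@c["R"].T+c["t"]; p=p@c["mtx"].T; return p[:,:2]/p[:,2:]
E
python3 - <<'E'
import pickle,numpy as np
from h import *
from scipy.optimize import least_squares
d=pickle.load(open("im0.pkl","rb"))
P={"scene":np.array([(42,102),(190,27),(270,78),(120,160),(210,265),(362,175)])/3.3+[140,120],
"side":np.array([(45,60),(218,10),(262,68),(88,118),(132,238),(318,183)])/3.1+[165,120]}
def mod(p):
    x,y,th,z,w,cf,lx=p
    M=np.array([[.116,w,.171],[.116,-w,.171],[cf,-w,.171],[cf,w,.171],[lx,w,.131],[lx,-w,.131]])
    return M@Ro.from_euler('z',th).as_matrix().T+[x,y,z]
f=lambda p:np.concatenate([(proj(d[n],mod(p))-P[n]).ravel() for n in P])
r=least_squares(lambda p:np.r_[f(p),(p[3]-.067)/.002,(p[6]+.145)/.002],[.5,.2,1.3,.067,.0875,0,-.145],loss='soft_l1')
print(r.x.round(4),f(r.x).round(1).reshape(-1,2).tolist())
T={"scene":np.array([(372,285),(190,402),(375,560),(562,425)])/3.3+[140,120],"side":np.array([(337,293),(120,368),(215,560),(457,472)])/3.1+[165,120]}
def tm(p):
    M=np.array([[.125,-.115,.045],[.125,.115,.045],[-.125,.115,.045],[-.125,-.115,.045]])
    return M@Ro.from_euler('z',p[2]).as_matrix().T+[p[0],p[1],0]
g=lambda p:np.concatenate([(proj(d[n],tm(p))-T[n]).ravel() for n in T])
t=least_squares(g,[.5,0,1.3],loss='soft_l1');print(t.x,g(t.x).round(1).reshape(-1,2).tolist())
R=Ro.from_euler('z',r.x[2]).as_matrix()
for n,v in (("handle",(.127,0,.085)),("foot",(-.075,0,.007))): print(n,R@v+r.x[[0,1,3]])
E
```

```text
[ 4.8860e-01  6.6900e-02  1.5657e+00  6.6200e-02  8.6600e-02  3.0000e-04
 -1.2530e-01] [[-0.4, -0.8], [0.4, -0.9], [-0.0, -0.0], [-0.7, -0.1], [0.7, 0.6], [0.3, 0.5], [0.5, -2.7], [-0.6, -1.1], [-0.1, 0.8], [-1.3, 0.7], [0.8, 0.4], [-0.0, -0.1]]
[ 0.48345375 -0.17168798  1.56778483] [[-0.0, -1.7], [-1.3, -0.6], [0.7, 2.7], [1.1, -0.5], [0.3, -2.0], [-2.3, -2.0], [-1.0, 2.7], [1.4, 0.3]]
handle [0.48924788 0.19392068 0.15116335]
foot [ 0.48822448 -0.00807673  0.07316335]
```

```bash
cat >> h.py <<'E'
def tri(cs,ps):
    A=[];
    for c,p in zip(cs,ps):
        M=c["mtx"]@np.c_[c["R"],c["t"]]; A+= [p[0]*M[2]-M[0],p[1]*M[2]-M[1]]
    v=np.linalg.svd(np.array(A))[2][-1]; return v[:3]/v[3]
def tilt(deg,s=1):
    t=np.radians(deg);y=np.array([0,np.cos(t),-np.sin(t)])*s;z=np.array([0,-np.sin(t),-np.cos(t)])
    return Ro.from_matrix(np.c_[np.cross(y,z),y,z])
def delta(o,pos,R):
    C=Ro.from_rotvec(o["tool_rot"]); 
    return np.r_[(C.inv()*R).as_rotvec()/np.pi, C.inv().apply(np.asarray(pos)-o["tool_pos"])/.3]
E
python3 - <<'E'
import pickle
from h import *
from station import get_obs
d=pickle.load(open("im0.pkl","rb")); c=[d["scene"],d["side"]]
print("lotion3 pump top",tri(c,[(206,108),(257,106)]),"shoulder",tri(c,[(206,125),(258,128)]))
print("lotion5",tri(c,[(262,148),(295,155)]))
print("red",tri(c,[(153,172),(250,134)]))
o=get_obs();C=Ro.from_rotvec(o["tool_rot"]).as_matrix();print(C.round(2))
for s in (1,-1): print(s,delta(o,[.489,.259,.23],tilt(40,s)).round(3))
print(delta(o,[.489,.259,.23],tilt(40,1)).round(3))
E
```

```text
lotion3 pump top [0.69772537 0.29327028 0.19982384] shoulder [0.70622031 0.30987002 0.10752687]
lotion5 [0.69934462 0.01815425 0.18363284]
red [ 1.25904594  1.7717812  -1.18445025]
[[-0.91  0.42 -0.  ]
 [ 0.42  0.91 -0.  ]
 [ 0.   -0.   -1.  ]]
1 [ 2.180e-01 -4.800e-02 -1.310e-01 -1.121e+00 -6.160e-01  1.000e-03]
-1 [-6.500e-02 -2.960e-01  8.170e-01 -1.121e+00 -6.160e-01  1.000e-03]
[ 2.180e-01 -4.800e-02 -1.310e-01 -1.121e+00 -6.160e-01  1.000e-03]
```

```bash
python3 - <<'E'
from h import *
from station import get_obs
o=get_obs()
for p in ([.40,.42,.30],[.489,.30,.27]): print(delta(o,p,tilt(40,1)).round(3))
E
```

```text
[ 0.218 -0.048 -0.131 -0.627 -0.253 -0.232]
[ 0.218 -0.048 -0.131 -1.064 -0.492 -0.132]
```

{"op": "carry_out", "data": {"rows": [[0.218,-0.048,-0.131,-0.627,-0.253,-0.232,-0.2],[0.218,-0.048,-0.131,-0.627,-0.253,-0.232,-0.2],[0.218,-0.048,-0.131,-0.627,-0.253,-0.232,-0.2],[0.218,-0.048,-0.131,-0.627,-0.253,-0.232,-0.2],[0.218,-0.048,-0.131,-0.627,-0.253,-0.232,-0.2]], "force": 60}}

```text
t: 0.6
tool_pos: [0.4036, 0.4181, 0.3037]
tool_rot: [0.06, 2.976, -0.996]
contact_force: [0.2, 0.1, 0.1]
opening: 0.0508
grip_force: 0.0
```

```bash
python3 - <<'E'
from h import *
from station import get_obs
o=get_obs();print(o["q"].round(2),o["tool_pos"],o["opening"])
print(delta(o,[.489,.30,.27],tilt(40,1)).round(3))
E
```

```text
[ 0.86  0.25  1.37 -0.44  2.01 -0.76] [0.40363693 0.41810898 0.30366748] 0.05080590360604906
[ 0.017 -0.003 -0.012 -0.297 -0.236  0.324]
```

{"op": "carry_out", "data": {"rows": [[0.017,-0.003,-0.012,-0.297,-0.236,0.324,-0.2],[0.017,-0.003,-0.012,-0.297,-0.236,0.324,-0.2],[0.017,-0.003,-0.012,-0.297,-0.236,0.324,-0.2],[0.017,-0.003,-0.012,-0.297,-0.236,0.324,-0.2]]}}

```text
t: 1.0
tool_pos: [0.4872, 0.298, 0.2639]
tool_rot: [-0.002, -2.944, 1.074]
contact_force: [-0.5, 0.2, -0.9]
opening: 0.0513
grip_force: 0.0
```

```bash
python3 - <<'E'
from h import *
from station import *
import cv2,pickle
i=get_image("wrist");pickle.dump(i,open("w.pkl","wb"))
img=i["img"].copy()
H=[[x,.194,.151] for x in (.429,.489,.549)]; print(proj(i,H).round(0).tolist())
cv2.imwrite("pics/w0.png",img)
o=get_obs();print(o["q"].round(2),o["tool_pos"],o["tool_rot"])
E
```

```text
[[252.0, 111.0], [252.0, 181.0], [252.0, 243.0]]
[ 0.67  0.21  1.5  -0.55  1.87 -0.95] [0.4862717  0.29996291 0.26479962] [ 5.02665363e-04 -2.94554055e+00  1.07206565e+00]
```

View pics/w0.png

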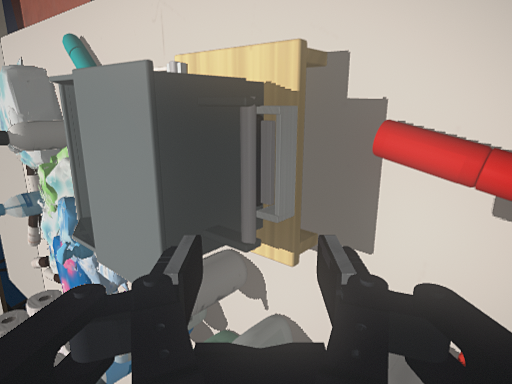

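```bash
python3 - <<'E'
from h import *
import pickle
i=pickle.load(open("w.pkl","rb"))
R=Ro.from_euler('z',1.5657)
for z0 in (.0662,.070):
  q=lambda *v: proj(i,R.apply(np.array(v))+[.4886,.0669,z0]).round(0).tolist()[0]
  print(z0,"handle",q(.127,.06,.085),q(.127,-.06,.085),"catch",q(.083,0,.01),q(.083,0,.03),"cover",q(.116,.0866,.171),q(.116,-.0866,.171),"wallbase",q(.075,.0866,0),q(.075,.0866,.165))
c=-i["R"].T@i["t"];print(c, np.linalg.norm(c-[.489,.194,.153]), i["mtx"][0,0])
E
```

```text
0.0662 handle [252.0, 112.0] [252.0, 243.0] catch [266.0, 164.0] [255.0, 166.0] cover [153.0, 72.0] [169.0, 304.0] wallbase [267.0, 84.0] [129.0, 75.0]
0.07 handle [249.0, 112.0] [249.0, 244.0] catch [264.0, 164.0] [253.0, 167.0] cover [148.0, 72.0] [165.0, 306.0] wallbase [265.0, 84.0] [124.0, 75.0]
[0.42132425 0.38964854 0.37350385] 0.3024571139524948 340.7424412655919
```

```bash
python3 - <<'E'
from h import *
from station import get_obs
o=get_obs()
for p in ([.487,.2334,.2013],[.487,.182,.140]): print(delta(o,p,tilt(40,1)).round(3))
E
```

```text
[ 0.    -0.002  0.001 -0.004 -0.034  0.305]
[ 0.    -0.002  0.001 -0.006 -0.034  0.571]
```

{"op": "carry_out", "data": {"rows": [[0,0,0,-0.004,-0.034,0.15,-0.2],[0,0,0,-0.004,-0.034,0.3,-0.2],[0,0,0,-0.006,-0.034,0.4,-0.2],[0,0,0,-0.006,-0.034,0.5,-0.2],[0,0,0,-0.006,-0.034,0.57,-0.2]]}}

```text
t: 1.55
tool_pos: [0.4862, 0.1847, 0.1403]
tool_rot: [0.007, -2.949, 1.071]
contact_force: [0.5, -0.0, 0.8]
opening: 0.0513
grip_force: 0.0
```

{"op": "carry_out", "data": {"rows": [[0,0,0,0,0,0,0.2],[0,0,0,0,0,0,1],[0,0,0,0,0,0,1],[0,0,0,0,0,0,1],[0,0,0,0,0,0,1]]}}

```text
t: 2.05
tool_pos: [0.4877, 0.1844, 0.1449]
tool_rot: [0.002, -2.948, 1.078]
contact_force: [-2.3, -9.1, 3.7]
opening: 0.0116
grip_force: 58.6
```

```bash
python3 - <<'E'
from station import *
import cv2
o=get_obs();print(o)
cv2.imwrite("pics/w1.png",get_image("wrist")["img"])
E
```

```text
{'t': 2.05, 'q': array([ 0.51961615,  0.15480476,  1.769392  , -0.59374673,  1.608158  ,
       -0.95444014]), 'dq': array([-9.84509177e-04, -2.48995485e-04, -6.66854131e-04,  1.97732378e-03,
        6.65997597e-04,  2.67837943e-05]), 'effort': array([  3.70375872, -37.37303495, -33.61111879,  -0.10832663,
        -0.76079059,  -0.07046605]), 'tool_pos': array([0.487702  , 0.18444964, 0.14485252]), 'tool_rot': array([ 1.95689265e-03, -2.94849713e+00,  1.07805312e+00]), 'contact_force': array([-2.30559451, -9.10966498,  3.65402166]), 'wrist_torque': array([-1.05579417,  0.22716552, -0.30835317]), 'grip_force': 58.569159507751465, 'opening': 0.011626537848877025}
```

View pics/w1.png

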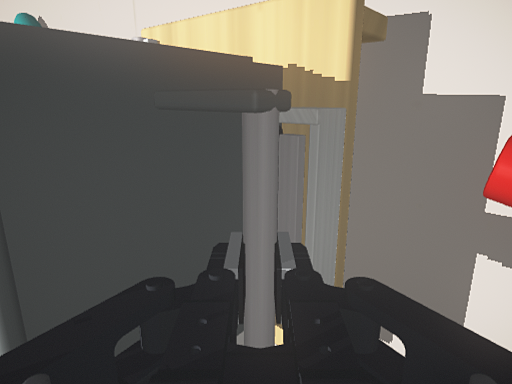

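The wrist view shows the bar (column ~260) held between the pads (rows 235–345), but it was pinched slightly shallow and off-centre. I'll regrip a little deeper.

{"op": "carry_out", "data": {"rows": [[0,0,0,0,0,0,0.2],[0,0,0,0,-0.011,0.02,0.2],[0,0,0,0,-0.011,0.02,0.2]], "force": 80}}

```text
t: 2.4
tool_pos: [0.4876, 0.179, 0.1398]
tool_rot: [0.005, -2.952, 1.07]
contact_force: [-0.4, 0.1, 0.1]
opening: 0.0337
grip_force: 0.0
```

{"op": "carry_out", "data": {"rows": [[0,0,0,0,-0.0,0.0,1],[0,0,0,0,0,0,1],[0,0,0,0,0,0,1],[0,0,0,0,0,0,1]]}}

```text
t: 2.8
tool_pos: [0.4874, 0.1794, 0.1393]
tool_rot: [0.006, -2.952, 1.068]
contact_force: [0.8, 4.0, -1.5]
opening: 0.0115
grip_force: 78.0
```

```bash
cat >> h.py <<'E'
def arc(a,b):
    f=lambda p:np.array([.202*np.cos(p)-.078*np.sin(p),.202*np.sin(p)+.078*np.cos(p)])
    v=f(np.radians(b))-f(np.radians(a)); t=np.radians(40)
    return (np.array([v@[np.cos(t),-np.sin(t)],v@[-np.sin(t),-np.cos(t)]])/.3).round(3).tolist()
E
python3 - <<'E'
from h import *
L=[0,1,2,3,5,7, 10,13,16,19,22, 25,28,31,34,37, 40,43,46,48,50, 52,54,56,58,60, 62,64,66,68,70]
for s in range(0,len(L)-1,5): print(L[s],[(b,arc(L[s],b)) for b in L[s+1:s+6]])
E
```

```text
0 [(1, [-0.011, -0.006]), (2, [-0.022, -0.012]), (3, [-0.034, -0.017]), (5, [-0.056, -0.028]), (7, [-0.08, -0.038])]
7 [(10, [-0.035, -0.013]), (13, [-0.071, -0.024]), (16, [-0.108, -0.034]), (19, [-0.145, -0.041]), (22, [-0.183, -0.047])]
22 [(25, [-0.038, -0.004]), (28, [-0.075, -0.005]), (31, [-0.113, -0.005]), (34, [-0.151, -0.002]), (37, [-0.188, 0.002])]
37 [(40, [-0.037, 0.006]), (43, [-0.074, 0.015]), (46, [-0.111, 0.025]), (48, [-0.134, 0.033]), (50, [-0.158, 0.041])]
50 [(52, [-0.023, 0.009]), (54, [-0.046, 0.02]), (56, [-0.069, 0.031]), (58, [-0.091, 0.043]), (60, [-0.113, 0.055])]
60 [(62, [-0.021, 0.013]), (64, [-0.042, 0.028]), (66, [-0.063, 0.042]), (68, [-0.082, 0.058]), (70, [-0.102, 0.074])]
```

{"op": "carry_out", "data": {"rows": [[0,0,0,0,-0.011,-0.006,1],[0,0,0,0,-0.022,-0.012,1],[0,0,0,0,-0.034,-0.017,1],[0,0,0,0,-0.056,-0.028,1],[0,0,0,0,-0.08,-0.038,1]]}}

```text
t: 3.3
tool_pos: [0.4872, 0.1694, 0.1619]
tool_rot: [0.008, -2.953, 1.062]
contact_force: [-0.0, 7.9, -5.3]
opening: 0.0113
grip_force: 78.0
```

```bash
python3 - <<'E'
from station import *
o=get_obs();print(o["tool_pos"],o["tool_rot"],o["contact_force"],o["wrist_torque"],o["opening"])
E
```

```text
[0.48719737 0.16935645 0.16190752] [ 0.00816638 -2.95269432  1.06236611] [-0.03516503  7.90901879 -5.34878988] [ 2.05512304 -0.08633388 -0.12222586] 0.01125059548184365
```

{"op": "carry_out", "data": {"rows": [[0,0,0,0,-0.035,-0.013,1],[0,0,0,0,-0.071,-0.024,1],[0,0,0,0,-0.108,-0.034,1],[0,0,0,0,-0.145,-0.041,1],[0,0,0,0,-0.183,-0.047,1]]}}

```text
t: 3.8
tool_pos: [0.4874, 0.1373, 0.21]
tool_rot: [0.007, -2.955, 1.059]
contact_force: [-3.8, 13.9, 2.4]
opening: 0.0118
grip_force: 77.9
```

{"op": "carry_out", "data": {"rows": [[0,0,0,0,-0.038,-0.004,1],[0,0,0,0,-0.075,-0.005,1],[0,0,0,0,-0.113,-0.005,1],[0,0,0,0,-0.151,-0.002,1],[0,0,0,0,-0.188,0.002,1]]}}

```text
t: 4.3
tool_pos: [0.4874, 0.0918, 0.2457]
tool_rot: [0.005, -2.951, 1.065]
contact_force: [-3.6, 7.2, -0.0]
opening: 0.0114
grip_force: 85.2
```

```bash
python3 - <<'E'
from station import *
import cv2
o=get_obs();print(o["q"].round(2),o["tool_pos"],o["tool_rot"],o["contact_force"],o["wrist_torque"],o["opening"])
cv2.imwrite("pics/s2.png",cv2.resize(get_image("side")["img"][80:310,150:350],None,fx=2.5,fy=2.5))
E
```

```text
[ 0.37 -0.07  1.82 -0.64  1.67 -1.17] [0.48737935 0.09176663 0.24566637] [ 0.00469884 -2.95138155  1.06538482] [-3.56917486  7.16471215 -0.03767534] [ 1.88116141  0.05066628 -0.48067024] 0.011375446673796696
```

View pics/s2.png

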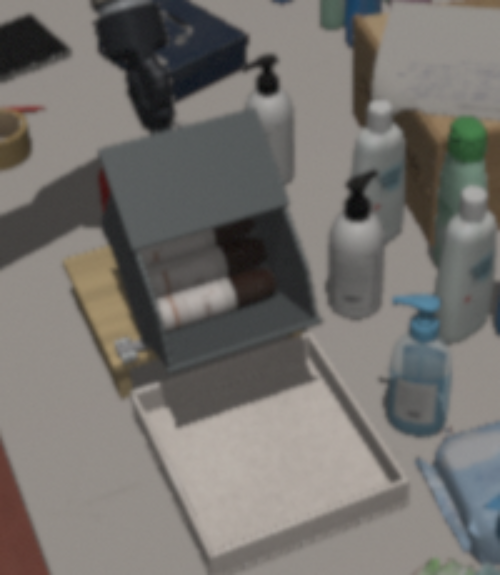

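The tub has rocked about 37° with its foot seated, and the three bottles are still inside (crop ~(215,270)). I'll continue more slowly.

{"op": "carry_out", "data": {"rows": [[0,0,0,0,-0.037,0.006,1],[0,0,0,0,-0.074,0.015,1],[0,0,0,0,-0.111,0.025,1],[0,0,0,0,-0.134,0.033,1],[0,0,0,0,-0.158,0.041,1]]}}

```text
t: 4.85
tool_pos: [0.4882, 0.0466, 0.2668]
tool_rot: [0.004, -2.952, 1.069]
contact_force: [-0.7, 5.1, 1.8]
opening: 0.0114
grip_force: 85.8
```

{"op": "carry_out", "data": {"rows": [[0,0,0,0,-0.023,0.009,1],[0,0,0,0,-0.046,0.02,1],[0,0,0,0,-0.069,0.031,1],[0,0,0,0,-0.091,0.043,1],[0,0,0,0,-0.113,0.055,1]]}}

```text
t: 5.35
tool_pos: [0.4881, 0.009, 0.275]
tool_rot: [0.005, -2.949, 1.071]
contact_force: [4.6, -1.6, -5.0]
opening: 0.0113
grip_force: 87.1
```

{"op": "carry_out", "data": {"rows": [[0,0,0,0,-0.021,0.013,1],[0,0,0,0,-0.042,0.028,1],[0,0,0,0,-0.063,0.042,1],[0,0,0,0,-0.082,0.058,1],[0,0,0,0,-0.102,0.074,1]]}}

```text
t: 5.85
tool_pos: [0.4878, -0.0278, 0.2763]
tool_rot: [0.006, -2.95, 1.066]
contact_force: [-0.9, 0.5, -8.9]
opening: 0.0114
grip_force: 90.3
```

{"op": "carry_out", "data": {"rows": [[0,0,0,0,0,0,1],[0,0,0,0,0,0,1],[0,0,0,0,0,0,1],[0,0,0,0,0,0,1],[0,0,0,0,0,0,1]]}}

```text
t: 6.35
tool_pos: [0.4878, -0.0272, 0.2764]
tool_rot: [0.007, -2.949, 1.068]
contact_force: [-0.3, -0.4, -14.7]
opening: 0.0115
grip_force: 89.8
```

```bash
python3 - <<'E'
from station import *
import cv2
from h import *
o=get_obs();print(o["q"].round(2),o["tool_pos"],o["tool_rot"],o["contact_force"],o["wrist_torque"],o["opening"])
cv2.imwrite("pics/s3.png",cv2.resize(get_image("scene")["img"][100:310,120:340],None,fx=2.5,fy=2.5))
L=[70,71,72,73,74,75];print([(b,arc(70,b)) for b in L])
E
```

```text
[ 0.16 -0.21  1.89 -0.68  1.59 -1.39] [ 0.48779505 -0.02721639  0.27640169] [ 0.00708744 -2.94908266  1.06799491] [ -0.29199     -0.42956084 -14.72386037] [ 2.17784266 -0.12316277  0.01112767] 0.011466950150332304
[(70, [0.0, 0.0]), (71, [-0.009, 0.008]), (72, [-0.019, 0.017]), (73, [-0.028, 0.026]), (74, [-0.037, 0.034]), (75, [-0.046, 0.043])]
```

View pics/s3.png

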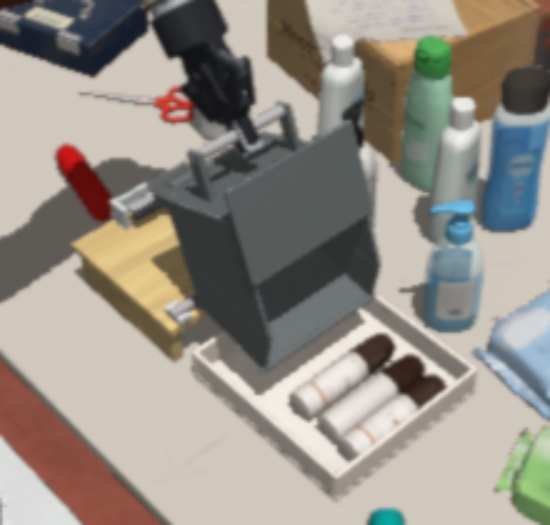

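All three cream bottles lie in the tray (crop ~(345,375), (375,395), (395,420)) and the tub is empty. The arm is carrying about 15 N, so I'll ease down a touch and rock back.

```bash
python3 - <<'E'
from h import *
L=[70,67.5,65,62.5,60,57.5, 54.5,51.5,48.5,45.5,42.5, 39.5,36.5,33.5,30.5,27.5, 24.5,21.5,18.5,15.5,13, 11.5,10,8.5,7,6, 5,4,3,2,1]
for s in range(0,len(L)-1,5): print(L[s],[(b,(np.array(arc(L[s],b))+([.004,.005] if s==0 else [0,0])).round(3).tolist()) for b in L[s+1:s+6]])
E
```

```text
70 [(67.5, [0.028, -0.015]), (65, [0.053, -0.034]), (62.5, [0.079, -0.052]), (60, [0.106, -0.069]), (57.5, [0.133, -0.085])]
57.5 [(54.5, [0.034, -0.017]), (51.5, [0.068, -0.033]), (48.5, [0.103, -0.046]), (45.5, [0.139, -0.058]), (42.5, [0.176, -0.068])]
42.5 [(39.5, [0.037, -0.008]), (36.5, [0.074, -0.014]), (33.5, [0.112, -0.018]), (30.5, [0.15, -0.02]), (27.5, [0.187, -0.02])]
27.5 [(24.5, [0.038, 0.002]), (21.5, [0.075, 0.006]), (18.5, [0.113, 0.012]), (15.5, [0.15, 0.019]), (13, [0.18, 0.027])]
13 [(11.5, [0.018, 0.005]), (10, [0.036, 0.011]), (8.5, [0.054, 0.018]), (7, [0.071, 0.024]), (6, [0.083, 0.029])]
6 [(5, [0.012, 0.005]), (4, [0.023, 0.01]), (3, [0.034, 0.016]), (2, [0.046, 0.021]), (1, [0.057, 0.027])]
```

{"op": "carry_out", "data": {"rows": [[0,0,0,0,0.028,-0.015,1],[0,0,0,0,0.053,-0.034,1],[0,0,0,0,0.079,-0.052,1],[0,0,0,0,0.106,-0.069,1],[0,0,0,0,0.133,-0.085,1]]}}

```text
t: 6.9
tool_pos: [0.4886, 0.0199, 0.2733]
tool_rot: [0.004, -2.951, 1.073]
contact_force: [-2.5, -4.1, -7.0]
opening: 0.0116
grip_force: 88.1
```

{"op": "carry_out", "data": {"rows": [[0,0,0,0,0.034,-0.017,1],[0,0,0,0,0.068,-0.033,1],[0,0,0,0,0.103,-0.046,1],[0,0,0,0,0.139,-0.058,1],[0,0,0,0,0.176,-0.068,1]]}}

```text
t: 7.4
tool_pos: [0.4893, 0.0742, 0.2567]
tool_rot: [-0.003, 2.951, -1.072]
contact_force: [-3.0, -0.6, 4.7]
opening: 0.0115
grip_force: 86.0
```

{"op": "carry_out", "data": {"rows": [[0,0,0,0,0.037,-0.008,1],[0,0,0,0,0.074,-0.014,1],[0,0,0,0,0.112,-0.018,1],[0,0,0,0,0.15,-0.02,1],[0,0,0,0,0.187,-0.02,1]]}}

```text
t: 7.9
tool_pos: [0.4893, 0.1212, 0.2236]
tool_rot: [-0.005, 2.952, -1.07]
contact_force: [1.7, 3.8, 6.3]
opening: 0.0112
grip_force: 90.0
```

{"op": "carry_out", "data": {"rows": [[0,0,0,0,0.038,0.002,1],[0,0,0,0,0.075,0.006,1],[0,0,0,0,0.113,0.012,1],[0,0,0,0,0.15,0.019,1],[0,0,0,0,0.18,0.027,1]]}}

```text
t: 8.4
tool_pos: [0.4876, 0.1567, 0.1803]
tool_rot: [0.006, -2.95, 1.071]
contact_force: [1.9, 3.0, 1.0]
opening: 0.0113
grip_force: 93.6
```

{"op": "carry_out", "data": {"rows": [[0,0,0,0,0.018,0.005,1],[0,0,0,0,0.036,0.011,1],[0,0,0,0,0.054,0.018,1],[0,0,0,0,0.071,0.024,1],[0,0,0,0,0.083,0.029,1]]}}

```text
t: 8.9
tool_pos: [0.487, 0.1682, 0.1591]
tool_rot: [0.004, -2.946, 1.077]
contact_force: [-0.8, -8.3, 5.4]
opening: 0.0113
grip_force: 95.3
```

{"op": "carry_out", "data": {"rows": [[0,0,0,0,0.012,0.005,1],[0,0,0,0,0.023,0.01,1],[0,0,0,0,0.034,0.016,1],[0,0,0,0,0.046,0.021,1],[0,0,0,0,0.057,0.027,1]]}}

```text
t: 9.4
tool_pos: [0.487, 0.1765, 0.1403]
tool_rot: [0.004, -2.949, 1.071]
contact_force: [4.8, -2.8, -8.9]
opening: 0.0116
grip_force: 92.5
```

{"op": "carry_out", "data": {"rows": [[0,0,0,0,0.006,0.003,1],[0,0,0,0,0.012,0.006,1],[0,0,0,0,0.014,0.007,1],[0,0,0,0,0.014,0.007,1],[0,0,0,0,0.014,0.007,1]]}}

```text
t: 9.9
tool_pos: [0.4867, 0.1778, 0.1372]
tool_rot: [0.003, -2.946, 1.075]
contact_force: [2.4, -5.4, -5.1]
opening: 0.0113
grip_force: 92.6
```

{"op": "carry_out", "data": {"rows": [[0,0,0,0,0.004,0.005,1],[0,0,0,0,0.009,0.01,1],[0,0,0,0,0.013,0.015,1],[0,0,0,0,0.013,0.015,1]]}}

```text
t: 10.3
tool_pos: [0.4869, 0.1782, 0.1369]
tool_rot: [-0.003, -2.945, 1.081]
contact_force: [-8.6, -4.4, 18.1]
opening: 0.0115
grip_force: 94.7
```

```bash
python3 - <<'E'
from station import *
import cv2,pickle
i=get_image("scene");j=get_image("side");print(get_obs()["contact_force"])
d=pickle.load(open("im0.pkl","rb"))
f=lambda im,a:cv2.resize(im[a[0]:a[1],a[2]:a[3]],(390,290),interpolation=cv2.INTER_CUBIC)
A=(120,240,140,300);B=(110,230,165,325)
import numpy as np
cv2.imwrite("pics/c.png",np.vstack([np.hstack([f(d["scene"]["img"],A),f(i["img"],A)]),np.hstack([f(d["side"]["img"],B),f(j["img"],B)])]))
E
```

```text
[-10.29285847  -4.88445235  18.00877626]
```

View pics/c.png

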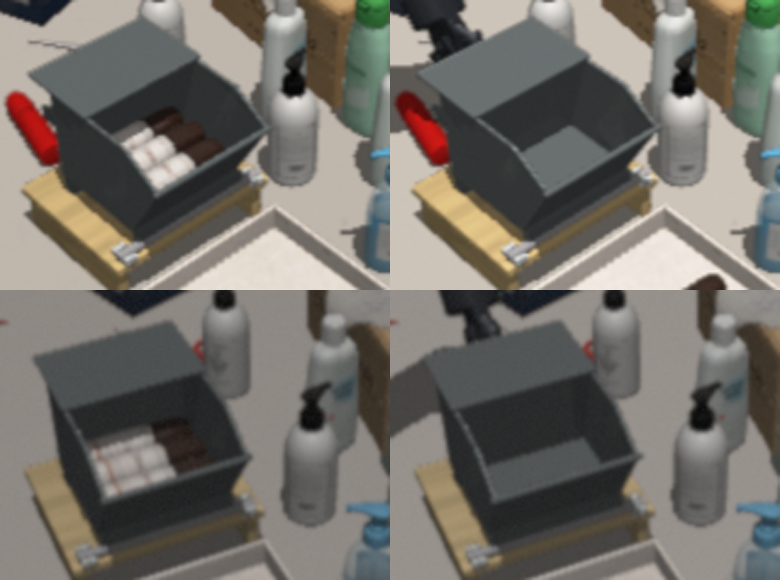

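The before/after crops match: cover corner at (30,72) against (420,72), and the bar in its cradles. The tub held 18 N down without moving, so it is home and level. Now I'll unload, open and back out.

{"op": "carry_out", "data": {"rows": [[0,0,0,0,-0.006,-0.007,1],[0,0,0,0,-0.01,-0.011,1],[0,0,0,0,-0.01,-0.011,-0.2],[0,0,0,0,-0.01,-0.011,-0.2],[0,0,0,0,-0.01,-0.011,-0.2]]}}

```text
t: 10.9
tool_pos: [0.4873, 0.1803, 0.1355]
tool_rot: [0.006, -2.952, 1.066]
contact_force: [-0.7, 7.0, -1.8]
opening: 0.0511
grip_force: 0.0
```

{"op": "carry_out", "data": {"rows": [[0,0,0,0,0,0,-0.2],[0,0,0,0,0,-0.08,-0.2],[0,0,0,0,0,-0.2,-0.2],[0,0,0,0,0,-0.35,-0.2],[0,0,0,0,0,-0.5,-0.2]]}}

```text
t: 11.4
tool_pos: [0.4872, 0.2763, 0.2521]
tool_rot: [0.005, -2.949, 1.071]
contact_force: [0.7, 0.5, 0.0]
opening: 0.0511
grip_force: 0.0
```

{"op": "carry_out", "data": {"rows": [[0,0,0,0,0,-0.1,-0.2],[0,0,0,0,0,-0.2,-0.2],[0,0,0,0,0,-0.2,-0.2],[0,0,0,0,0,-0.2,-0.2]]}}

```text
t: 11.8
tool_pos: [0.4877, 0.314, 0.2968]
tool_rot: [0.006, -2.951, 1.07]
contact_force: [0.1, -0.4, -0.7]
opening: 0.0513
grip_force: 0.0
```

```bash
python3 - <<'E'
from station import *
import cv2,pickle,numpy as np
d=pickle.load(open("im0.pkl","rb"))
i=get_image("scene");w=get_image("wrist");o=get_obs();print(o["tool_pos"],o["contact_force"])
a=i["img"][100:300,120:360]
cv2.imwrite("pics/e.png",np.hstack([cv2.resize(a,(400,333)),cv2.resize(w["img"],(400,333))]))
x=cv2.cvtColor(d["scene"]["img"],6).astype(float);y=cv2.cvtColor(i["img"],6).astype(float)
D=np.abs(x-y)[130:165,172:240];print("cover diff median",np.median(D))
E
```

```text
[0.48721522 0.31285182 0.29512736] [0.52298306 0.69238903 0.06729001]
cover diff median 5.0
```

View pics/e.png

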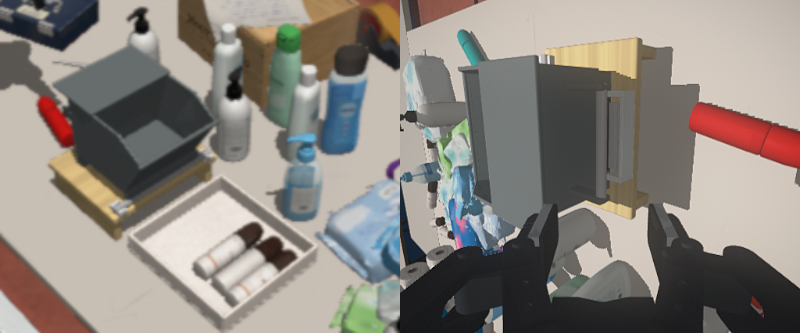

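The tub is level in its catch, the three bottles are in the tray (left panel ~(245,265)), the bystanders are standing and the gripper is clear.

```bash
python3 -c "
from station import *
print(finish_job())"
```

```text
the job is handed in; nothing more can be done
None
```

The job is handed in: all three cream bottles are in the tray, the tub is rocked back and pressed home level in its catch, the gripper is clear, and the other bottles stand where they were, at about 12 s on the robot's clock (no verdict was returned).

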